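# Set the sprung dish stop and slide the culture dish home

### The arm

A 6-joint arm with a two-finger parallel gripper is mounted at the origin on the work surface. World frame = base frame: x ahead of the robot, y to its left, z up, the work surface at z = 0. Lengths are in m, angles in rad, forces in N, time in s.
With the tool pointing down it reaches from about 0.3 to 0.875 m from the base axis. Payload 6.4 kg.
Tool frame: the origin (TCP) lies on the front face of the gripper's body, between the roots of the fingers; the fingertips stand 73 mm ahead of it and the grasp point (between the pads) lies ctrl.pinch_z ahead of it (ctrl.pinch_z is the distance from the TCP to the grasp point, in m); z points along the fingers, x is the direction in which the jaws open and shut, and the axes are right-handed (so a half turn about z gives the same grasp; the last joint's range is limited). The gripper opens to 85 mm and grips with 20 to 120 N. Pads are 22 mm wide; open, the fingers measure 114 mm over their backs; the gripper's body (76 mm by 85 mm) begins 54 mm behind the grasp point. The pads swing forward as they close: fully open they stand 13 mm farther back than shut.
Start: joints at [-1.433, 0.181, 1.607, -0, 1.354, -0.206], TCP at [0.194, -0.541, 0.304] pointing down, gripper open.
Joint ranges: [-2.99, 2.99], [-0.89, 2.07], [0.3, 2.58], [-1.14, 4.28], [0, 2.63], [-3.12, 3.12]. Speed limits (rad/s): [2.57, 2.57, 3.01, 3.14, 3.14, 3.14].

### API

Orientations are given as a unit quaternion [w, x, y, z].
In Python, from bench import ctrl gives the robot as it stands.
- The arm moves only by the tool move_arm, never from a script. Its argument "rows" is text: rows parted by semicolons, each of 7 numbers parted by spaces: the shift along the tool's x, y, z in cm, then the turn, a rotation vector about the tool's x, y, z in degrees, then the opening, from 0 (shut) to 1 (fully open). In form: x y z rx ry rz grip; .... A call has 1 to 20 rows; each row shifts and turns the commanded pose from where the row before left it, along the tool's axes as they then stand; what a row does not reach is not made up. A row lasts 1/10 s, in which the tool goes at most 50 mm and 8.59 degrees, less where a joint would pass 70% of its speed; a pose out of reach is approached as far as the arm can. A call with a gripper value outside its range is refused whole. The fingers move at their own pace and stop on an object; the grip force is fixed at half the most. Time passes only in rows, so rows that do not move let the fingers close. It gives the time, the measured TCP pose, the force and the opening at its end, in the units of the state.
- ctrl.get_obs(): the state, without advancing time (a new reading comes with each control period).
- ctrl.camera(name): name is "scene" or "top" or "wrist"; returns a dict with "color" (400x640x3 uint8, blue, green, red), "fx", "fy", "cx", "cy" (pixels), "rvec" (rotation vector, rad) and "tvec" (3), from world to camera coordinates, as OpenCV has them. Camera axes: x right, y down, z forward; pixel columns grow to the right and rows downward; lengths in m; the calibration is good to about 2 mm. A picture is of the moment at which its call begins. There is no depth.
- ctrl.hand_in(): hands the job in, once; it reports no verdict.
Trained networks look in the newest picture that a camera, given by its name, has taken for a name from the list of things; names that differ only in an ending like _2 or _b are one class to them, and where a whole thing is asked for, a point or a joint stands for the part that bears it (a point fixed in the world has none). Each returns a list of dicts, best first, with "confidence" (0 to 1); they miss things now and then, are a little off and sometimes report something else, mostly with a low value. They report only what shows in the picture. A call takes as long as a camera call. They do not tell look-alikes from the thing itself.
- ctrl.look_for(camera, query): "bbox" ([left, top, right, bottom] in pixels, round what is visible of it).
- ctrl.trace(camera, query): "region" (400x640 bool, what is visible of it) and "bbox" ([left, top, right, bottom] in pixels, round what is visible of it).
The state is a dict: "time_s": time; "q": joint angles; "dq": joint speeds; "joint_efforts": joint torques, N m; "eef_pos": TCP position; "eef_rot": TCP orientation; "wrist_force": force on the tool from outside, world axes, zero at the start; "torque": the same for the moment, N m; "opening": opening from 0.0 (shut) to 1.0 (fully open).
Only numpy, scipy, OpenCV 4.12 (cv2) and the standard library are available. Lean on these libraries where they do the work, as an engineer would, in place of code of your own. Each camera call takes 0.05 s, during which the arm holds its last target.

### The job

Make the dish stage ready for imaging: first push the sprung stop slide back by its upright thumb plate and let it go, so that it springs back and catches on the stop pin at its middle position. Then push the large agar dish along the rails until it rests against the stop bar, and move clear. Just push, without lifting anything, and leave the other things on the bench where they stand.

Things in the scene. Friction and masses are not known exactly. Their poses are not given: they have to be found in the camera images.
- stage: The dish stage, fixed to the bench: grey base plate 300 x 130 mm, 10 mm thick. Origin at the centre of its underside, on the bench; its +x runs along the plate, the way the slide and the dish are pushed; z up. Two guide rails (inner faces at y = +48 and -48 mm, 6 mm thick, tops 18 mm above the bench) run from x = -135 mm to 0. The dish enters from the -x end. A block 60 mm wide, tops 26 mm above the bench, stands at the +x end (x = 137 to 149 mm).
- stop (a joint): Travel in m of the plain aluminium stop slide along the stage's +x. It is 0 at home, where a spring holds it (at the start); 0.058 at the end of its travel. The spring pushes it back towards home with 4 N at 0, rising to about 8.6 N at the end; its return is damped. Pushed past the middle and released, it returns and is caught on the stop pin at 0.035 (middle position; pushing to 0.045 or more is ample). Released short of 0.036 it goes home again.
- stop_thumb (a point): Point on the slide's upright thumb plate, centre of the width of the face that looks to the stage's -x (the face to push, with a round black rubber spot), 45 mm above the bench. The plate is 44 mm wide (stage y), 8 mm thick, from 18 to 62 mm above the bench. Moves with the slide; at home it is at stage x = 50 mm. Between the back of the stop bar and this face lies a flat tongue 44 mm wide, 53 mm long, top 18 mm above the bench.
- stop_bar (a point): Centre of the front face (towards the stage's -x) of the slide's stop bar, 18 mm above the bench. The bar is 56 mm wide (stage y), 12 mm thick, from 11 to 27 mm above the bench, 65 mm in front of the thumb plate's pushing face and moving with it. At home at stage x = -15 mm, in middle position at stage x = +20 mm. The dish is to rest against this face.
- pin_top (a point): Tip of the spring-loaded stop pin, 8 mm diameter, in the base plate at stage x = 43, y = 36 mm; when up, its tip is 23 mm above the bench. The slide's ramped tab presses it down in passing and it springs up again by itself; leave it alone.
- dish_center (a point): Centre of the large agar dish (loose, 90 mm diameter, 16 mm high, about 45 g), half-way up. It starts lying on the base plate between the rails, centre 75 to 95 mm from the stage origin on the -x side, with a gap to the stop bar; its top is 26 mm above the bench. Slides easily on the plate.
- small_dish_center (a point): Bystander: centre of the small dish, 60 mm diameter, 14 mm high, on the bench beside the stage's entrance.
- beaker_center (a point): Bystander: centre of the white plastic beaker, 72 mm diameter, 100 mm high, on the bench beside the stage.
- jar_center (a point): Bystander: centre of the glass jar with a metal cap, 72 mm diameter, 120 mm high, on the bench beside the stage.
- rack_center (a point): Bystander: centre of the yellow tube rack, 135 x 66 mm, 32 mm high with tube caps to 42 mm, on the bench beside the stage.
- dish: The large agar dish itself: origin at the centre of its underside, z up (see dish_center).
Mind the look-alikes: they are no part of the job. What is shaped like the dish but black, blue or purple is not meant.

How it is judged:
On the way, in this order (a step that is already met when the one before it is completed fails the run):
1. the stop slide has been pushed back beyond its middle position, with the dish still where it started (within 12 mm) (value of joint stop above 0.0385 m and distance of dish_center from where it was at the start of the episode below 0.012 m).
2. the slide has been let go and is caught at its middle position (35 mm, within 3 mm), with the dish still where it started (value of joint stop between 0.032 and 0.038 m and contact force between the fingers and stop below 0.05 N and distance of dish_center from where it was at the start of the episode below 0.012 m), for 0.2 s.
At the end, for the whole second after the job is handed in: The stop slide stays caught at its middle position (35 mm, within 3 mm) and the large dish lies flat between the rails, at rest, with its rim against the stop bar (gap at most 4 mm) (value of joint stop between 0.032 and 0.038 m and x of dish_center in the frame of stop_bar between -0.049 and -0.042 m and y of dish_center in the frame of stage between -0.006 and 0.006 m and z of dish_center in the frame of stage below 0.021 m and angle between dish_center's own z axis and vertical below 0.08 rad and linear speed of dish below 0.01 m/s); the robot touches nothing.
It fails at once if the large dish is lifted off the stage plate by more than 8 mm or tipped by more than 15 degrees (z of dish_center in the frame of stage above 0.026 m or angle between dish_center's own z axis and vertical above 0.26 rad).
It fails at once if a bystander (beaker, jar, tube rack, small dish) is displaced by more than 25 mm (distance of any of beaker_center, jar_center, rack_center, small_dish_center from where it was at the start of the episode above 0.025 m).
It also fails if it takes over 48 s, if anything falls off the work surface, if the arm or the gripper's body presses on something with over 40 N, if the wrist force passes 120 N, or if a joint passes its speed limit or range.

## Working session

There is one attempt and no reset: what is moved stays moved. The work goes in short steps, Python scripts to look and compute and a tool call to move; the robot and the scene stay as the last step left them, time stands still between calls to the robot, and variables do not carry over. Pictures are saved under pics/ and viewed, and the job is handed in when it is done.

Besides the shell and the picture viewer there is one more tool, called after ">>>" as name(argument=value, ...) on one line, values as JSON. move_arm: Moves the arm, as the interface text tells. Its arguments: {"type":"object","properties":{"rows":{"type":"string"}},"required":["rows"]}

```bash
mkdir -p pics; ls
cat > h.py <<'E'
import numpy as np, cv2
from bench import ctrl
def ray(c,u,v):
    R,_=cv2.Rodrigues(np.array(c["rvec"],float)); t=np.array(c["tvec"],float).ravel()
    d=R.T@np.array([(u-c["cx"])/c["fx"],(v-c["cy"])/c["fy"],1.]); o=-R.T@t
    return o,d
def atz(c,u,v,z):
    o,d=ray(c,u,v); return o+d*(z-o[2])/d[2]
def proj(c,P):
    R,_=cv2.Rodrigues(np.array(c["rvec"],float)); t=np.array(c["tvec"],float).ravel()
    p=np.atleast_2d(P)@R.T+t
    return np.c_[p[:,0]/p[:,2]*c["fx"]+c["cx"],p[:,1]/p[:,2]*c["fy"]+c["cy"]]
E
python3 - <<'E'
from h import *
for n in ["scene","top"]:
    c=ctrl.camera(n); cv2.imwrite(f"pics/{n}0.png",c["color"])
    print(n,ray(c,320,200), c["fx"])
    for q in ["stage","stop_thumb","stop_bar","dish","pin_top","small_dish_center","beaker_center","jar_center","rack_center"]:
        print(q,[(np.round(r["bbox"]).astype(int).tolist(),round(r["confidence"],2)) for r in ctrl.look_for(n,q)])
o=ctrl.get_obs();print(o); print(ctrl.pinch_z)
E
```

```text
pics
scene (array([ 1.13882138, -0.42184824,  0.60458071]), array([-0.60326412,  0.51013271, -0.61309185])) 393.9302807761783
stage [([250, 168, 362, 254], 0.89)]
stop_thumb [([280, 175, 315, 209], 0.82)]
stop_bar []
dish [([375, 224, 420, 255], 0.88), ([306, 202, 346, 232], 0.8), ([341, 256, 388, 292], 0.78), ([202, 255, 252, 294], 0.68)]
pin_top []
small_dish_center [([282, 244, 312, 274], 0.61)]
beaker_center [([317, 126, 347, 173], 0.56)]
jar_center [([357, 153, 392, 210], 0.66), ([303, 202, 346, 234], 0.4)]
rack_center [([207, 198, 274, 244], 0.85)]
top (array([0.57312283, 0.03037896, 0.8775708 ]), array([ 0.01403844, -0.02168407, -0.99972614])) 396.78070062062574
stage [([282, 156, 345, 294], 0.58)]
stop_thumb [([298, 218, 332, 260], 0.73)]
stop_bar [([302, 217, 334, 260], 0.88)]
dish [([253, 96, 292, 140], 0.85), ([295, 162, 331, 201], 0.73), ([406, 160, 455, 194], 0.71), ([312, 88, 351, 127], 0.6)]
pin_top [([282, 156, 345, 293], 0.42), ([300, 217, 335, 258], 0.4)]
small_dish_center [([349, 142, 383, 169], 0.56)]
beaker_center [([204, 251, 250, 291], 0.63)]
jar_center [([216,
[... 157 characters left out ...]
{'time_s': 1.0, 'q': array([-1.43328316e+00,  1.80813868e-01,  1.60702084e+00,  3.89005426e-06,
        1.35381730e+00, -2.06310251e-01]), 'dq': array([ 1.39409831e-04,  8.75346303e-04, -9.72783022e-04,  1.17250823e-03,
       -3.80069290e-04, -9.24585953e-05]), 'joint_efforts': array([-1.56134513e-03, -4.44856417e+01, -3.51687384e+01, -4.26111155e-04,
        7.60257772e-04,  2.17732669e-06]), 'eef_pos': array([ 0.19383832, -0.54134404,  0.30387057]), 'eef_rot': array([-2.29898747e-05,  8.17645522e-01, -5.75721981e-01, -1.88619074e-05]), 'wrist_force': array([0.80684272, 0.1989902 , 0.19794873]), 'torque': array([-0.01225449, -0.0404545 , -0.00794593]), 'opening': 1.0034422194909902}
0.0539
```

Run:
```python
import cv2
a=cv2.imread("pics/scene0.png")[110:310,190:430];cv2.imwrite("pics/scene0c.png",cv2.resize(a,None,fx=3,fy=3,interpolation=2)[:600,:720])
a=cv2.imread("pics/top0.png")[80:300,195:465];cv2.imwrite("pics/top0c.png",cv2.resize(a,None,fx=2.7,fy=2.7,interpolation=2))
```

```text
(no output)
```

View pics/scene0c.png

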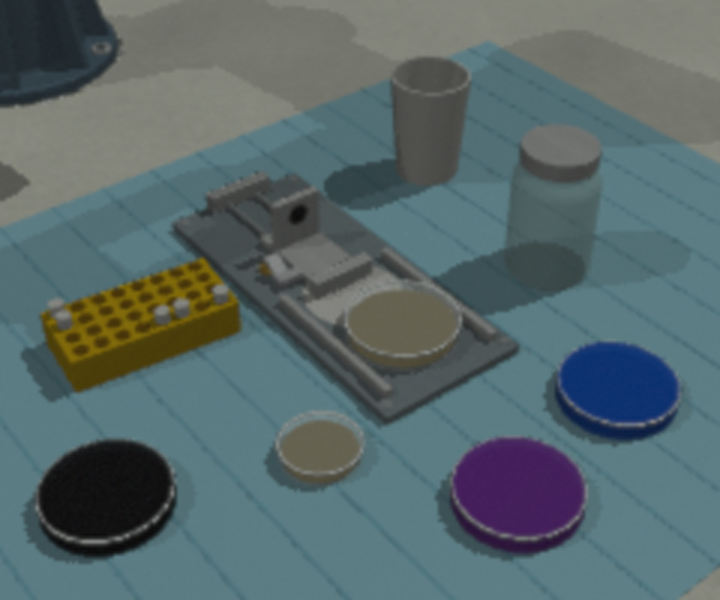

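View pics/top0c.png

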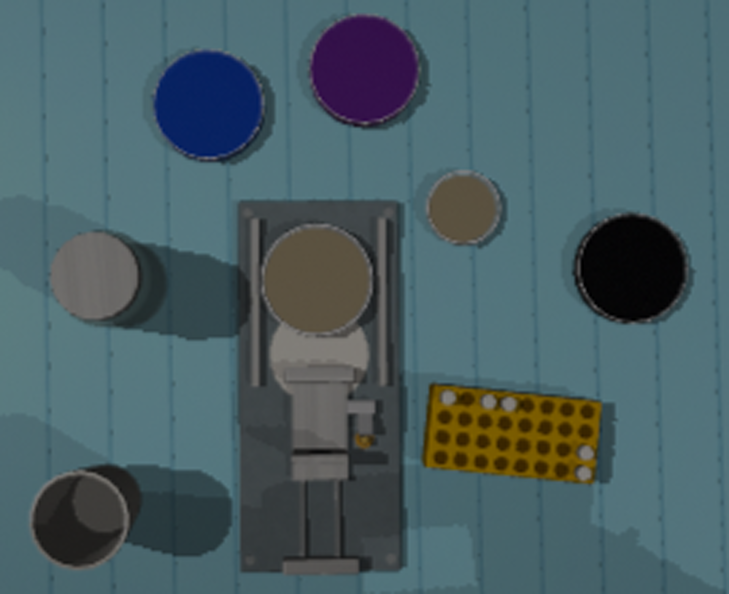

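The pictures show the tan large dish between the rails at top (312,183). The slide's thumb plate, with the black spot, is at scene (289,181). The look-alikes are blue (top 272,118), purple (330,106) and black (429,180), and the small tan dish is at (366,157). The large tan one on the stage is the one that's meant. Next I locate the stage.

Run:
```python
from h import *
c=ctrl.camera("top"); 
cr=np.array([(240,201),(401,201),(403,570),(241,572)])/2.7+[195,80]
P=np.array([atz(c,u,v,0.01) for u,v in cr]);print(P.round(4)); 
print("sides",[np.linalg.norm(P[i]-P[(i+1)%4]).round(4) for i in range(4)])
ctr=P.mean(0); dx=(P[2]+P[3]-P[0]-P[1])[:2]; yaw=np.arctan2(dx[1],dx[0]); print("stage",ctr,np.degrees(yaw))
X=np.array([np.cos(yaw),np.sin(yaw)]);Y=np.array([-X[1],X[0]])
r=ctrl.trace("top","dish")
for k in r:
    ys,xs=np.nonzero(k["region"]); p=atz(c,xs.mean(),ys.mean(),0.022)[:2]; d=p-ctr[:2]; print("dish",k["confidence"],p,d@X,d@Y)
for q,z in [("beaker_center",.1),("jar_center",.12),("rack_center",.04),("small_dish_center",.014)]:
    k=ctrl.trace("top",q)[0]; ys,xs=np.nonzero(k["region"]);p=atz(c,xs.mean(),ys.mean(),z)[:2]; d=p-ctr[:2]; print(q,p,d@X,d@Y)
# overlay model in both
def W(p): p=np.atleast_2d(p); return np.c_[ctr[:2]+p[:,:1]*X+p[:,1:2]*Y,p[:,2]]
for n in ["top","scene"]:
    c=ctrl.camera(n); im=cv2.resize(c["color"],None,fx=4,fy=4,interpolation=2)
    def poly(p): cv2.polylines(im,[((proj(c,W(p))+.5)*4).astype(int)],True,(0,0,255),1)
    poly([(-.15,-.065,.01),(.15,-.065,.01),(.15,.065,.01),(-.15,.065,.01)])
    poly([(.05,-.022,.018),(.05,.022,.018),(.05,.022,.062),(.05,-.022,.062)])
    poly([(-.015,-.028,.027),(-.015,.028,.027),(-.003,.028,.027),(-.003,-.028,.027)])
    poly([(.05,0,.045),(.05,0.001,.045)])
    o=proj(c,W((0,0,0)))[0]*4; u,v=o.astype(int); cv2.imwrite(f"pics/ov_{n}.png",im[max(v-300,0):v+300,u-300:u+300])
```

```text
[[ 0.6868  0.0884  0.01  ]
 [ 0.6842 -0.0423  0.01  ]
 [ 0.3858 -0.0368  0.01  ]
 [ 0.3877  0.0936  0.01  ]]
sides [np.float64(0.1307), np.float64(0.2984), np.float64(0.1304), np.float64(0.2991)]
stage [0.53611589 0.0257066  0.01      ] 178.98232158353392
dish 0.75 [ 0.79057319 -0.01369945] -0.2551170511121063 0.03488044532182455
dish 0.62 [0.62209779 0.02816342] -0.0859247053873038 -0.003983539947006818
dish 0.59 [ 0.6263489  -0.22412555] -0.09465602269944833 0.24819012652164055
dish 0.57 [0.76340328 0.11198961] -0.22571907732004912 -0.09030622147826207
beaker_center [0.45121681 0.19865932] 0.08795748383133926 -0.17141755279966397
jar_center [0.61961153 0.17474873] -0.08083534672325782 -0.15050157025333105
rack_center [ 0.49761452 -0.12169107] 0.03587738234363841 0.14805824261215175
small_dish_center [ 0.67834242 -0.09189637] -0.14429283061525217 0.11505835388830053
```

View pics/ov_top.png

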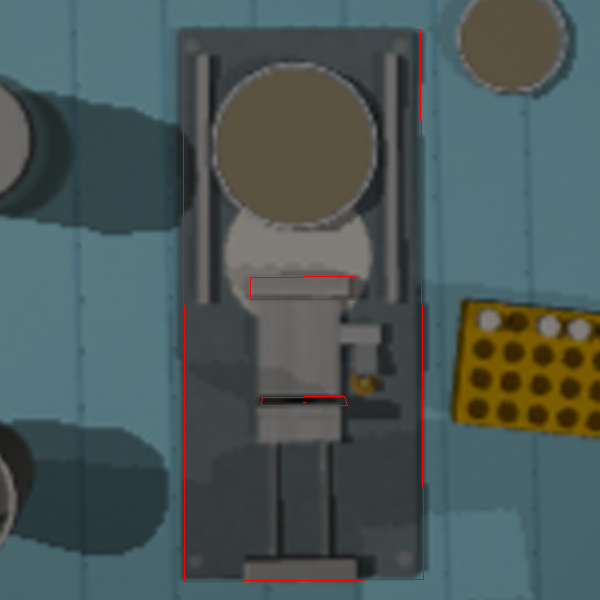

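View pics/ov_scene.png

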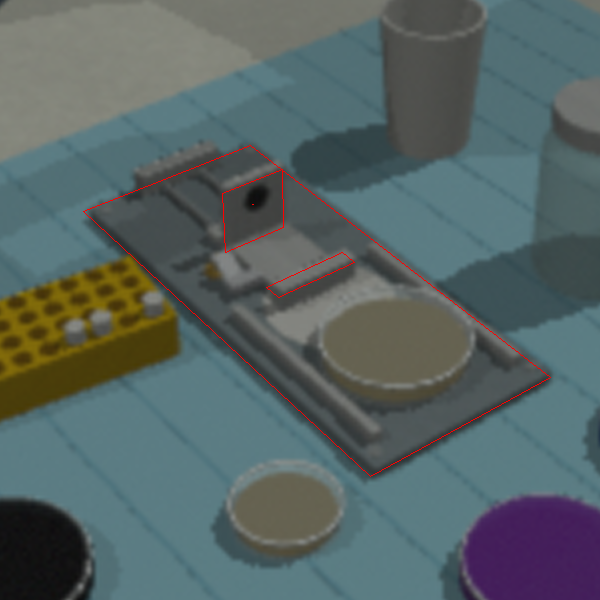

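Projected back into both pictures, the stage pose fits to about 2 mm. After a 20.7° turn, tool y is stage +x and tool x is stage y. I turn, close the fingers and travel high to above the tongue.

>>> move_arm(rows="0 0 0 0 0 7 0; 0 0 0 0 0 7 0; 0 0 0 0 0 6.7 0; -3.58 -1.95 0 0 0 0 0; -3.58 -1.95 0 0 0 0 0; -3.58 -1.95 0 0 0 0 0; -3.58 -1.95 0 0 0 0 0; -3.58 -1.95 0 0 0 0 0; -3.58 -1.95 0 0 0 0 0; -3.58 -1.95 0 0 0 0 0; -3.58 -1.95 0 0 0 0 0; -3.58 -1.95 0 0 0 0 0; -3.58 -1.95 0 0 0 0 0; -3.58 -1.95 0 0 0 0 0; -3.58 -1.95 0 0 0 0 0; -3.58 -1.95 0 0 0 0 0; -3.58 -1.95 0 0 0 0 0; -3.58 -1.95 0 0 0 0 0")

```text
time_s: 3.2
eef_pos: [0.4963, -0.0079, 0.3042]
eef_rot: [0.0, -0.701, 0.713, -0.0]
wrist_force: [0.2, -0.7, 0.9]
opening: 0.001
```

```bash
cat >> h.py <<'E'
CTR=np.array([.5361,.0257]);X=np.array([-.99984,.01776]);Y=np.array([-.01776,-.99984])
def W(p): p=np.atleast_2d(p); return np.c_[CTR+p[:,:1]*X+p[:,1:2]*Y,p[:,2]]
def S(p): d=np.asarray(p[:2])-CTR; return np.round([d@X*1000,d@Y*1000,p[2]*1000],1)
from scipy.spatial.transform import Rotation as Ro
def st():
    o=ctrl.get_obs(); w,x,y,z=o["eef_rot"]; R=Ro.from_quat([x,y,z,w]).as_matrix()
    print("t",o["time_s"],"stage mm",S(o["eef_pos"]),"xyaw",np.degrees(np.arctan2(R[1,0],R[0,0])).round(2),"z",R[:,2].round(3),"F",o["wrist_force"].round(2),"op",round(o["opening"],2))
E
python3 - <<'E'
from h import *
st(); c=ctrl.camera("wrist"); cv2.imwrite("pics/w1.png",c["color"])
E
```

```text
t 3.2 stage mm [ 39.2  34.3 304.2] xyaw -90.99 z [ 0.001 -0.    -1.   ] F [ 0.2  -0.75  0.87] op 0.0
```

View pics/w1.png

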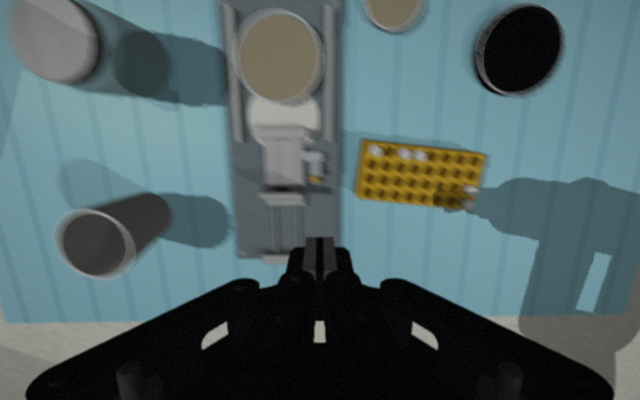

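The wrist picture was taken while the arm was still moving. It shows the stage (plate at 233–342) with the dish at (280,57). I wait one row and measure again.

>>> move_arm(rows="0 0 0 0 0 0 0; 0 0 0 0 0 0 0; 0 0 0 0 0 0 0")

```text
time_s: 3.55
eef_pos: [0.4953, -0.0105, 0.3038]
eef_rot: [-0.0, -0.7, 0.714, 0.0]
wrist_force: [-0.3, -0.5, -0.0]
opening: 0.0
```

Run:
```python
from h import *
st(); c=ctrl.camera("wrist"); im=cv2.resize(c["color"],None,fx=2,fy=2,interpolation=2)
def poly(p): cv2.polylines(im,[((proj(c,W(p))+.5)*2).astype(int)],True,(0,0,255),1)
poly([(-.15,-.065,.01),(.15,-.065,.01),(.15,.065,.01),(-.15,.065,.01)])
poly([(.05,-.022,.018),(.05,.022,.018),(.05,.022,.062),(.05,-.022,.062)])
poly([(-.015,-.028,.027),(-.015,.028,.027),(-.003,.028,.027),(-.003,-.028,.027)])
t=np.linspace(0,6.28,40); poly(np.c_[-.086+.045*np.cos(t),-.002+.045*np.sin(t),.026+0*t])
cv2.imwrite("pics/w2.png",im[:600,250:1050])
```

```text
t 3.55 stage mm [ 40.2  36.9 303.8] xyaw -91.07 z [-0. -0. -1.] F [-0.33 -0.5  -0.  ] op 0.0
```

View pics/w2.png

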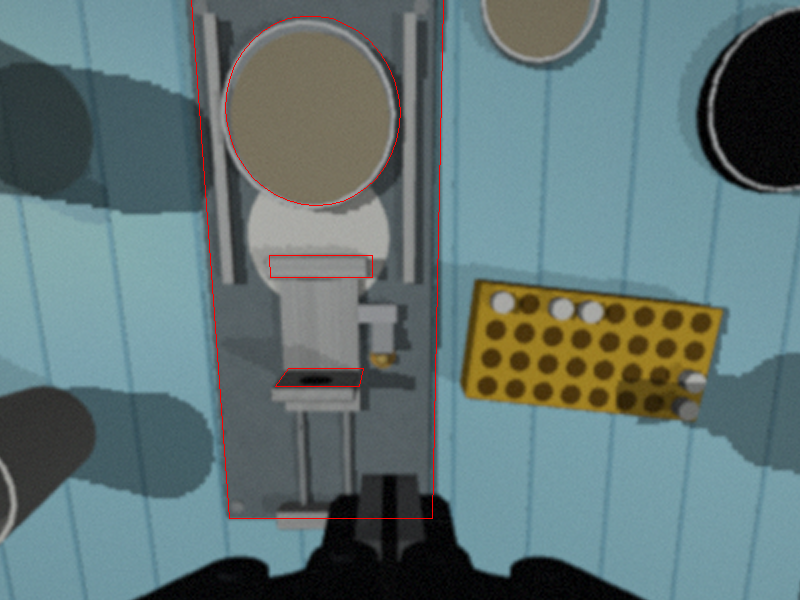

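The model overlay in the wrist view agrees; the slide sits about 1 mm towards −y. I move over the tongue and then down so the fingertips are about 35 mm above the bench.

>>> move_arm(rows="-1.9 -1 0 0 0 0 0; -1.9 -1 0 0 0 0 0; 0 0 3 0 0 0 0; 0 0 3 0 0 0 0; 0 0 3 0 0 0 0; 0 0 3 0 0 0 0; 0 0 3 0 0 0 0; 0 0 2 0 0 0 0; 0 0 1.5 0 0 0 0; 0 0 1 0 0 0 0; 0 0 0 0 0 0 0; 0 0 0 0 0 0 0")

```text
time_s: 4.8
eef_pos: [0.5167, 0.0275, 0.1094]
eef_rot: [0.0, -0.701, 0.714, -0.0]
wrist_force: [0.0, -0.1, -0.4]
opening: 0.004
```

Run:
```python
from h import *
st(); 
c=ctrl.camera("scene"); cv2.imwrite("pics/s3.png",cv2.resize(c["color"][100:270,220:420],None,fx=3.5,fy=3.5,interpolation=2))
```

```text
t 4.8 stage mm [ 19.5  -1.5 109.4] xyaw -91.05 z [ 0.001 -0.    -1.   ] F [ 0.03 -0.07 -0.38] op 0.0
```

View pics/s3.png

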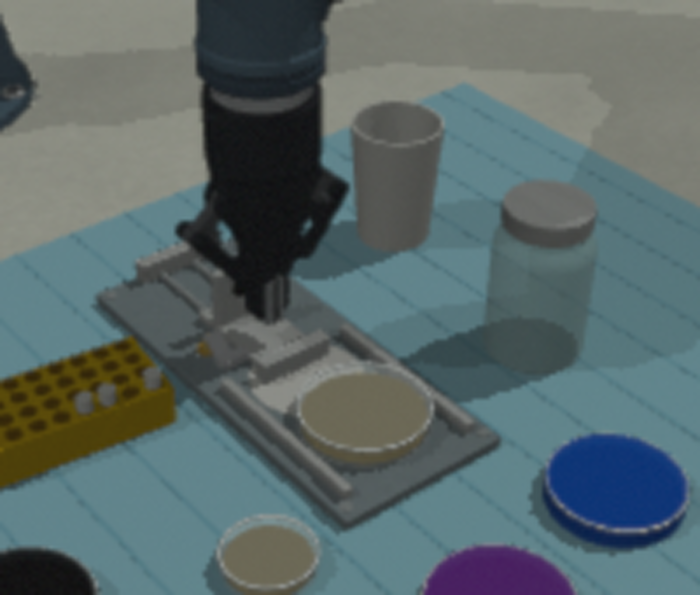

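The fingers stand over the tongue between bar and thumb plate, with everything clear. I push in stages and watch the force.

>>> move_arm(rows="0 0.7 0 0 0 0 0; 0 0.7 0 0 0 0 0; 0 0.5 0 0 0 0 0; 0 0.6 0 0 0 0 0; 0 0.5 0 0 0 0 0; 0 0 0 0 0 0 0; 0 0 0 0 0 0 0")

```text
time_s: 5.55
eef_pos: [0.4873, 0.0286, 0.1095]
eef_rot: [0.001, -0.701, 0.713, -0.001]
wrist_force: [5.3, 1.8, -3.7]
opening: 0.002
```

Run:
```python
from h import *
st(); 
c=ctrl.camera("wrist"); cv2.imwrite("pics/w4.png",c["color"])
c=ctrl.camera("top"); cv2.imwrite("pics/t4.png",cv2.resize(c["color"][140:310,240:380],None,fx=3.5,fy=3.5,interpolation=2))
```

```text
t 5.55 stage mm [ 48.8  -2.  109.5] xyaw -91.01 z [ 0.004 -0.    -1.   ] F [ 5.32  1.84 -3.75] op 0.0
```

View pics/w4.png

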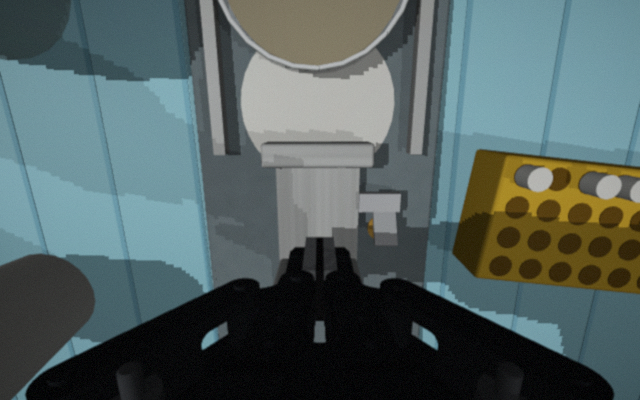

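View pics/t4.png

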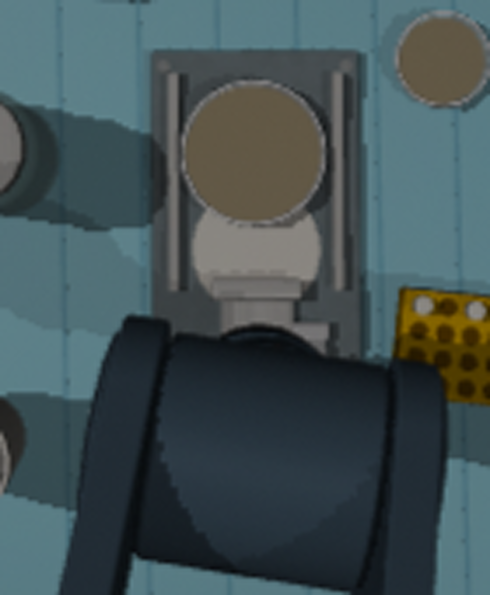

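Contact force is 5 N and the slide has moved about 8 mm (bar at top row 219, before 216). The dish hasn't moved. I push 40 mm further, to about 48 mm of travel.

>>> move_arm(rows="0 0.6 0 0 0 0 0; 0 0.6 0 0 0 0 0; 0 0.6 0 0 0 0 0; 0 0.6 0 0 0 0 0; 0 0.6 0 0 0 0 0; 0 0.6 0 0 0 0 0; 0 0.4 0 0 0 0 0; 0 0 0 0 0 0 0; 0 0 0 0 0 0 0; 0 0 0 0 0 0 0")

```text
time_s: 6.65
eef_pos: [0.4485, 0.029, 0.1101]
eef_rot: [0.002, -0.701, 0.713, -0.003]
wrist_force: [7.2, 0.4, -3.6]
opening: -0.001
```

Run:
```python
from h import *
st(); 
c=ctrl.camera("wrist"); im=c["color"].copy()
for s in (.035,.045,.05): 
    p=proj(c,W([(-.015+s,-.028,.027),(-.015+s,.028,.027)])).astype(int); print(s,p.tolist()); cv2.line(im,tuple(map(int,p[0])),tuple(map(int,p[1])),(0,0,255),1)
cv2.imwrite("pics/w5.png",im)
c=ctrl.camera("top"); cv2.imwrite("pics/t5.png",cv2.resize(c["color"][140:310,240:380],None,fx=3.5,fy=3.5,interpolation=2))
```

```text
t 6.65 stage mm [ 87.6  -1.8 110.1] xyaw -91.02 z [ 0.007 -0.001 -1.   ] F [ 7.22  0.38 -3.62] op -0.0
0.035 [[264, 116], [380, 116]]
0.045 [[264, 137], [379, 137]]
0.05 [[265, 147], [379, 147]]
```

View pics/w5.png

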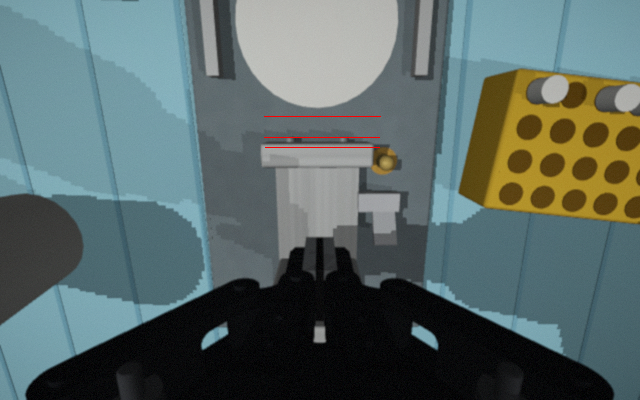

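View pics/t5.png

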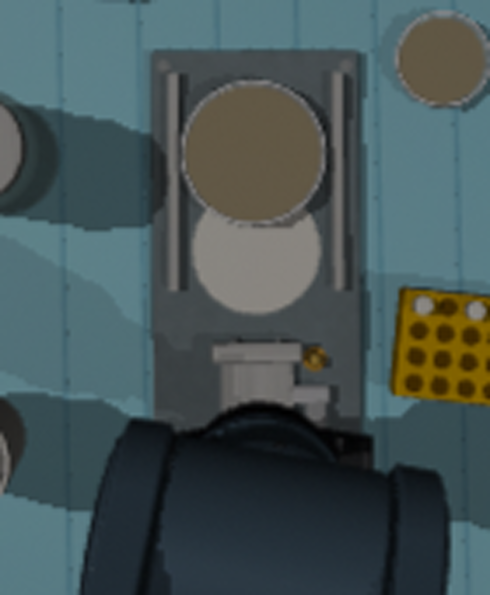

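The bar's front is at row ~143, which means 0.048 m, and the tab has passed the pin. I let go by backing off 40 mm.

>>> move_arm(rows="0 -0.6 0 0 0 0 0; 0 -0.8 0 0 0 0 0; 0 -0.8 0 0 0 0 0; 0 -0.8 0 0 0 0 0; 0 -0.8 0 0 0 0 0; 0 0 0 0 0 0 0; 0 0 0 0 0 0 0; 0 0 0 0 0 0 0; 0 0 0 0 0 0 0; 0 0 0 0 0 0 0")

```text
time_s: 7.75
eef_pos: [0.4841, 0.0287, 0.1089]
eef_rot: [-0.0, -0.701, 0.713, 0.0]
wrist_force: [-0.5, -0.6, 0.8]
opening: 0.001
```

Run:
```python
from h import *
st(); 
c=ctrl.camera("wrist"); im=c["color"].copy()
for s in (0,.035,): 
    p=proj(c,W([(-.015+s,-.028,.027),(-.015+s,.028,.027)])).astype(int); print(s,p.tolist()); cv2.line(im,tuple(map(int,p[0])),tuple(map(int,p[1])),(0,0,255),1)
cv2.imwrite("pics/w6.png",im)
c=ctrl.camera("top"); cv2.imwrite("pics/t6.png",cv2.resize(c["color"][140:310,240:380],None,fx=3.5,fy=3.5,interpolation=2))
```

```text
t 7.75 stage mm [ 52.1  -2.1 108.9] xyaw -91.0 z [-0.  0. -1.] F [-0.47 -0.62  0.83] op 0.0
0 [[264, 116], [382, 116]]
0.035 [[267, 188], [378, 188]]
```

View pics/w6.png

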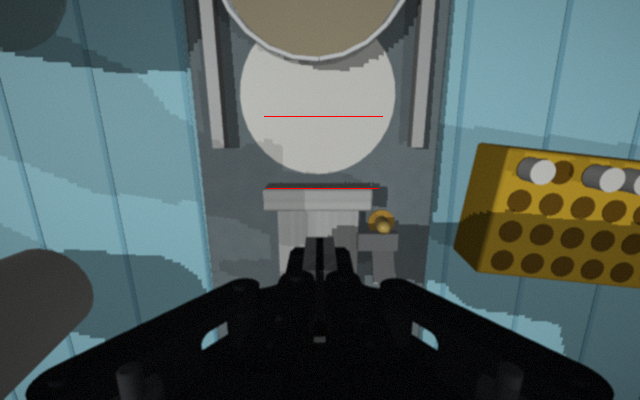

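View pics/t6.png

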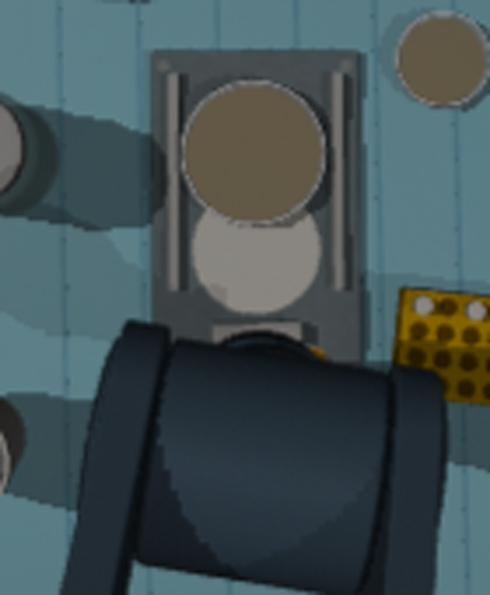

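The slide is caught at 0.035 (bar edge on the predicted line at row 188, tab against the pin), and the dish hasn't moved. I go up, over the dish, and down behind it in front of the stage entrance.

>>> move_arm(rows="0 0 2 0 0 0 0; 0 0 -4 0 0 0 0; 0 0 -4 0 0 0 0; 0 0 -4 0 0 0 0; 0 -3.7 0 0 0 0 0; 0 -3.7 0 0 0 0 0; 0 -3.7 0 0 0 0 0; 0 -3.7 0 0 0 0 0; 0 -3.7 0 0 0 0 0; 0 -3.7 0 0 0 0 0; 0 0 0 0 0 0 0; 0 0 0 0 0 0 0; 0 0 0 0 0 0 0")

```text
time_s: 9.15
eef_pos: [0.7053, 0.0249, 0.2085]
eef_rot: [-0.0, -0.701, 0.713, 0.001]
wrist_force: [0.1, 0.9, -0.1]
opening: -0.002
```

Run:
```python
from h import *
st(); 
c=ctrl.camera("top"); cv2.imwrite("pics/t7.png",cv2.resize(c["color"][80:310,240:440],None,fx=2.6,fy=2.6,interpolation=2))
c=ctrl.camera("scene"); cv2.imwrite("pics/s7.png",cv2.resize(c["color"][100:300,220:420],None,fx=3,fy=3,interpolation=2))
```

```text
t 9.15 stage mm [-169.2   -2.2  208.5] xyaw -91.0 z [-0.001  0.    -1.   ] F [ 0.13  0.92 -0.11] op -0.0
```

View pics/t7.png

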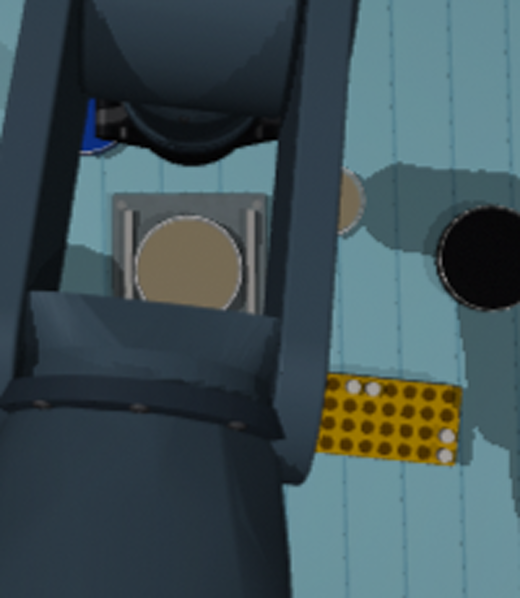

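View pics/s7.png

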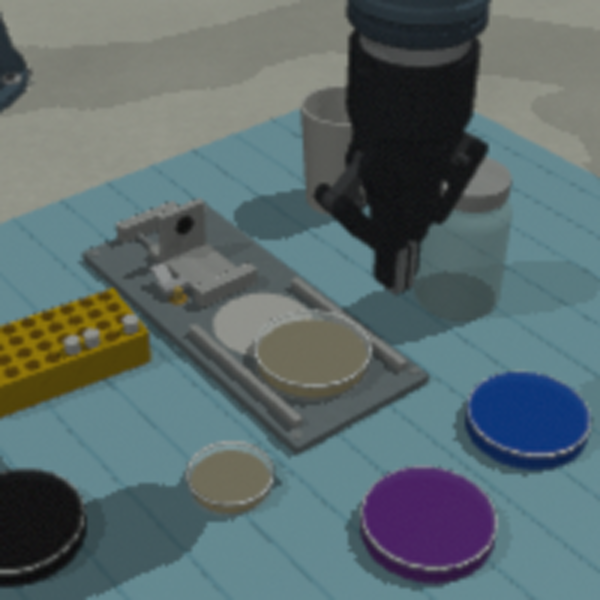

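One mistake: the first row of that move went 2 cm down instead of up, before the rise. In the scene view the slide still stands at the pin and the dish is unmoved, so no visible harm. I lower behind the dish and check the slide by projection.

>>> move_arm(rows="0 0 3 0 0 0 0; 0 0 3 0 0 0 0; 0 0 3 0 0 0 0; 0 0 2 0 0 0 0; 0 0 1 0 0 0 0; 0 0 0 0 0 0 0; 0 0 0 0 0 0 0; 0 0 0 0 0 0 0")

```text
time_s: 10.05
eef_pos: [0.7074, 0.0246, 0.091]
eef_rot: [0.001, -0.701, 0.713, -0.001]
wrist_force: [-0.1, -0.1, 0.7]
opening: 0.001
```

Run:
```python
from h import *
st(); 
def ov(n,f,lines):
    c=ctrl.camera(n); im=cv2.resize(c["color"],None,fx=3,fy=3,interpolation=2)
    s=.035
    for p in [[(-.015+s,-.028,.027),(-.015+s,.028,.027)],[(.05+s,-.022,.018),(.05+s,.022,.018),(.05+s,.022,.062),(.05+s,-.022,.062)]]:
        cv2.polylines(im,[((proj(c,W(p))+.5)*3).astype(int)],True,(0,0,255),1)
    return im
cv2.imwrite("pics/s8.png",ov("scene",3,0)[330:830,660:1300])
c=ctrl.camera("wrist"); cv2.imwrite("pics/w8.png",c["color"])
```

```text
t 10.05 stage mm [-171.3   -2.    91. ] xyaw -91.0 z [ 0.003 -0.    -1.   ] F [-0.07 -0.13  0.67] op 0.0
```

View pics/s8.png

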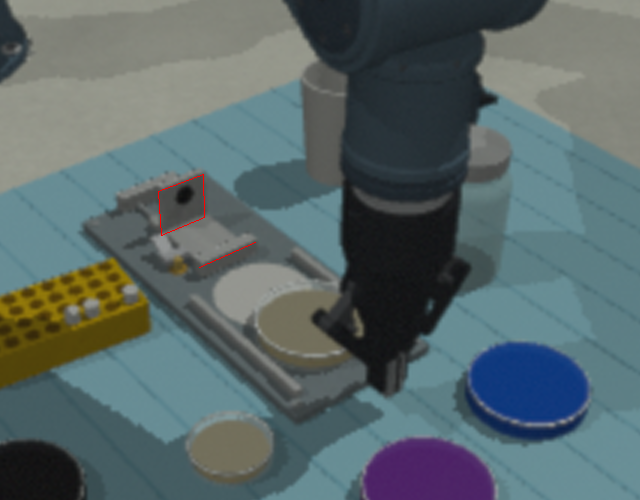

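View pics/w8.png

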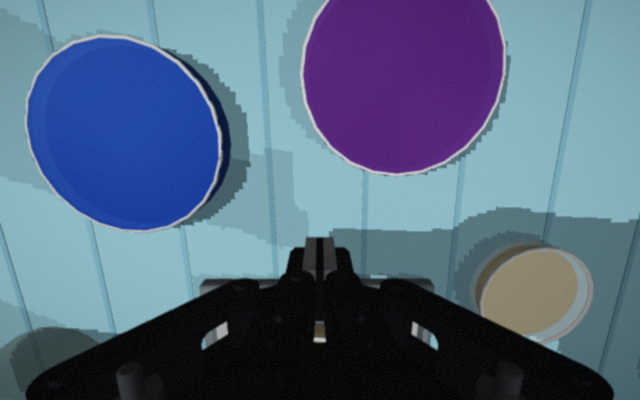

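The slide is confirmed at 0.035, with the fingers clear behind the dish. I lower 3 mm more and push slowly.

>>> move_arm(rows="0 0 0.3 0 0 0 0; 0 0.8 0 0 0 0 0; 0 0.6 0 0 0 0 0; 0 0.5 0 0 0 0 0; 0 0.4 0 0 0 0 0; 0 0.4 0 0 0 0 0; 0 0.4 0 0 0 0 0; 0 0.4 0 0 0 0 0; 0 0.4 0 0 0 0 0; 0 0.4 0 0 0 0 0; 0 0.4 0 0 0 0 0; 0 0.4 0 0 0 0 0; 0 0.4 0 0 0 0 0; 0 0.4 0 0 0 0 0; 0 0.4 0 0 0 0 0; 0 0 0 0 0 0 0; 0 0 0 0 0 0 0")

```text
time_s: 11.85
eef_pos: [0.6432, 0.0259, 0.0858]
eef_rot: [-0.0, -0.701, 0.713, 0.0]
wrist_force: [0.1, -0.0, 0.7]
opening: -0.003
```

Run:
```python
from h import *
st(); 
c=ctrl.camera("scene"); cv2.imwrite("pics/s9.png",cv2.resize(c["color"][110:270,220:430],None,fx=3.5,fy=3.5,interpolation=2))
c=ctrl.camera("top"); cv2.imwrite("pics/t9.png",cv2.resize(c["color"][140:310,240:380],None,fx=3.5,fy=3.5,interpolation=2))
```

```text
t 11.85 stage mm [-107.1   -2.1   85.8] xyaw -91.0 z [-0.  0. -1.] F [ 0.11 -0.04  0.67] op -0.0
```

View pics/s9.png

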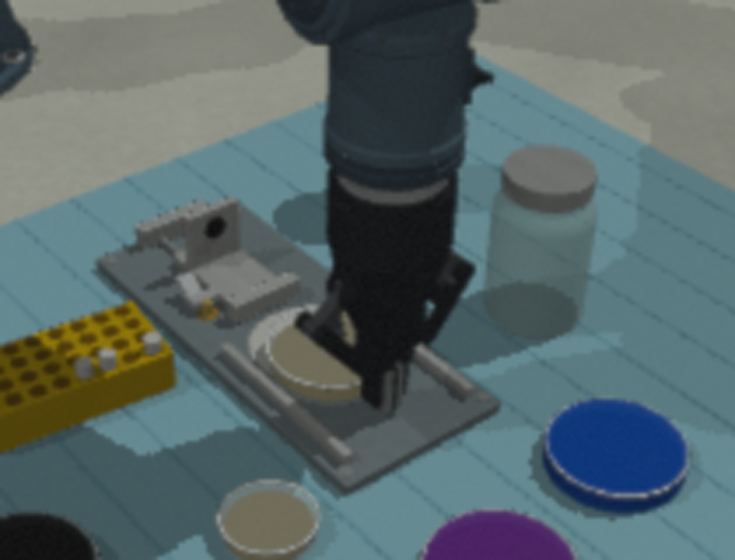

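View pics/t9.png

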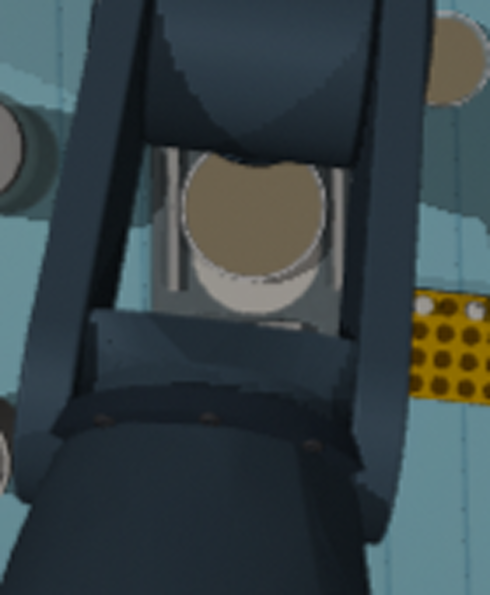

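The dish is sliding along level between the rails. It's at top (312.6,198.9), with about 26 mm left to the bar. I compute the remainder and continue.

Run:
```python
from h import *
c=ctrl.camera("top"); print(S(atz(c,312.6,198.9,.024)), S(atz(c,312.6,140+276/3.5,.026)), "bar", S(atz(c,240+280/3.5,140+322/3.5,.027)))
```

```text
[-51.7  -2.9  24. ] [-8.9 -3.1 26. ] bar [19.3 12.6 27. ]
```

>>> move_arm(rows="0 0.4 -0.1 0 0 0 0; 0 0.4 0 0 0 0 0; 0 0.4 0 0 0 0 0; 0 0.4 0 0 0 0 0; 0 0.3 0 0 0 0 0; 0 0.2 0 0 0 0 0; 0 0.1 0 0 0 0 0; 0 0 0 0 0 0 0; 0 0 0 0 0 0 0")

```text
time_s: 12.9
eef_pos: [0.6214, 0.0263, 0.0869]
eef_rot: [-0.0, -0.701, 0.713, -0.0]
wrist_force: [0.3, 0.2, 1.1]
opening: -0.002
```

Run:
```python
from h import *
st(); 
c=ctrl.camera("scene"); cv2.imwrite("pics/s10.png",cv2.resize(c["color"][150:250,240:370],None,fx=6,fy=6,interpolation=2))
c=ctrl.camera("top"); cv2.imwrite("pics/t10.png",cv2.resize(c["color"][170:270,260:380],None,fx=6,fy=6,interpolation=2))
```

```text
t 12.9 stage mm [-85.2  -2.1  86.9] xyaw -91.0 z [-0. -0. -1.] F [0.27 0.21 1.08] op -0.0
```

View pics/s10.png

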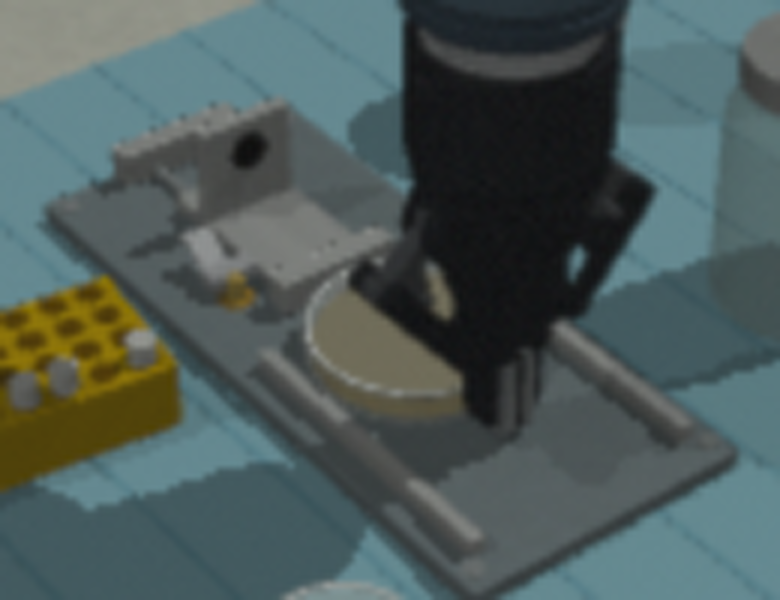

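View pics/t10.png

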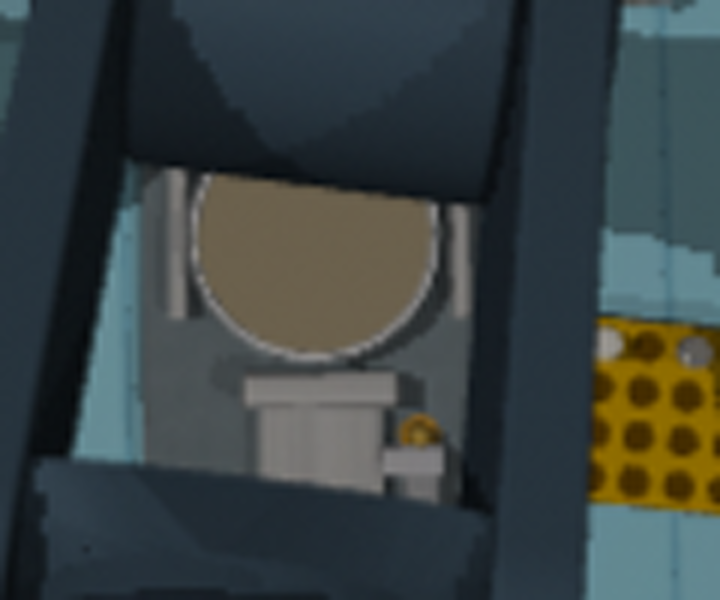

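The rim's bottom is at row 361 of the crop and the bar's front at 375, so about 5 mm is left. I creep on.

>>> move_arm(rows="0 0.1 0 0 0 0 0; 0 0.1 0 0 0 0 0; 0 0.1 0 0 0 0 0; 0 0.1 0 0 0 0 0; 0 0.1 0 0 0 0 0; 0 0 0 0 0 0 0; 0 0 0 0 0 0 0; 0 0 0 0 0 0 0")

```text
time_s: 13.8
eef_pos: [0.6165, 0.0263, 0.087]
eef_rot: [0.0, -0.701, 0.713, -0.0]
wrist_force: [1.3, 0.4, -0.3]
opening: 0.0
```

Run:
```python
from h import *
st(); 
c=ctrl.camera("top"); cv2.imwrite("pics/t11.png",cv2.resize(c["color"][170:270,260:380],None,fx=6,fy=6,interpolation=2))
```

```text
t 13.8 stage mm [-80.3  -2.   87. ] xyaw -91.0 z [ 0. -0. -1.] F [ 1.26  0.39 -0.29] op 0.0
```

View pics/t11.png

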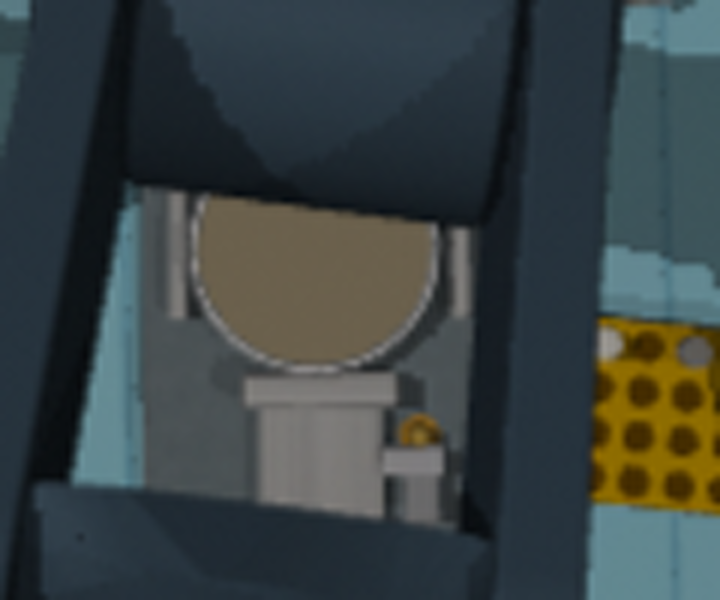

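Now there is nearly contact (rim at row 373, bar at 375). I add a last 1 mm and read the force.

>>> move_arm(rows="0 0.05 0 0 0 0 0; 0 0.05 0 0 0 0 0; 0 0 0 0 0 0 0; 0 0 0 0 0 0 0; 0 0 0 0 0 0 0")

```text
time_s: 14.35
eef_pos: [0.616, 0.0263, 0.0873]
eef_rot: [0.001, -0.701, 0.713, -0.001]
wrist_force: [6.0, 0.4, 1.8]
opening: 0.007
```

Run:
```python
from h import *
st(); 
c=ctrl.camera("top"); cv2.imwrite("pics/t12.png",cv2.resize(c["color"][170:270,260:380],None,fx=6,fy=6,interpolation=2))
```

```text
t 14.35 stage mm [-79.9  -2.   87.3] xyaw -91.0 z [ 0.002 -0.    -1.   ] F [5.97 0.35 1.78] op 0.01
```

View pics/t12.png

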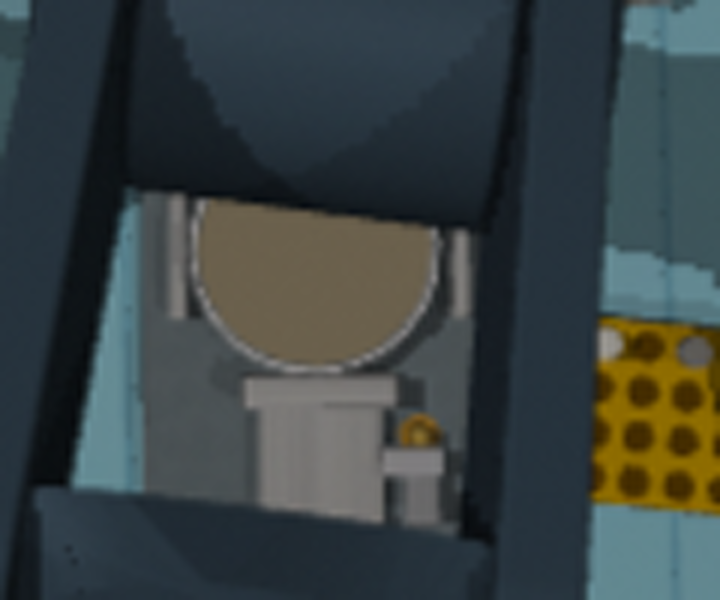

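The force rose to 6 N with the rim on the bar, so contact is made. I back off slowly, then rise and move clear.

>>> move_arm(rows="0 -0.2 0 0 0 0 0; 0 -0.4 0 0 0 0 0; 0 -0.8 0 0 0 0 0; 0 -1.5 0 0 0 0 0; 0 -2.5 0 0 0 0 0; 0 -2.5 0 0 0 0 0; 0 0 0 0 0 0 0; 0 0 -3 0 0 0 0; 0 0 -4 0 0 0 0; 0 0 -4 0 0 0 0; 0 0 -4 0 0 0 0; 0 0 -4 0 0 0 0; 3.5 0 0 0 0 0 0; 3.5 0 0 0 0 0 0; 3.5 0 0 0 0 0 0; 3.5 0 0 0 0 0 0; 3.5 0 0 0 0 0 0; 3.5 0 0 0 0 0 0; 0 0 0 0 0 0 0; 0 0 0 0 0 0 0")

```text
time_s: 16.4
eef_pos: [0.6899, -0.1857, 0.2761]
eef_rot: [-0.0, -0.7, 0.714, 0.001]
wrist_force: [-0.8, 0.0, -0.4]
opening: -0.0
```

Run:
```python
from h import *
st(); s=.035
for n in ("top","scene"):
    c=ctrl.camera(n); im=cv2.resize(c["color"],None,fx=4,fy=4,interpolation=2); cl=im.copy()
    u,v=(proj(c,W((0,0,0)))[0]*4).astype(int); sl=np.s_[max(v-300,0):v+300,u-300:u+300]
    cv2.imwrite(f"pics/f_{n}.png",cl[sl])
    for k in ctrl.trace(n,"dish"):
        ys,xs=np.nonzero(k["region"]); 
        if n=="top": print(k["confidence"],S(atz(c,xs.mean(),ys.mean(),.022)))
    if n=="top":
      for q,z in [("beaker_center",.1),("jar_center",.12),("rack_center",.04),("small_dish_center",.014)]:
        r=ctrl.trace("top",q)
        if r: ys,xs=np.nonzero(r[0]["region"]);print(q,S(atz(c,xs.mean(),ys.mean(),z)))
```

```text
t 16.4 stage mm [-157.5  208.6  276.1] xyaw -91.11 z [-0.002  0.001 -1.   ] F [-0.77  0.01 -0.39] op -0.0
0.85 [-226.   -90.6   22. ]
0.68 [-103.1  226.2   22. ]
0.63 [-254.6   34.7   22. ]
0.58 [-25.7  -3.7  22. ]
beaker_center [  87.6 -171.4  100. ]
jar_center [ -81.  -150.1  120. ]
rack_center [ 36.8 146.3  40. ]
small_dish_center [-144.7  115.1   14. ]
```

View pics/f_top.png

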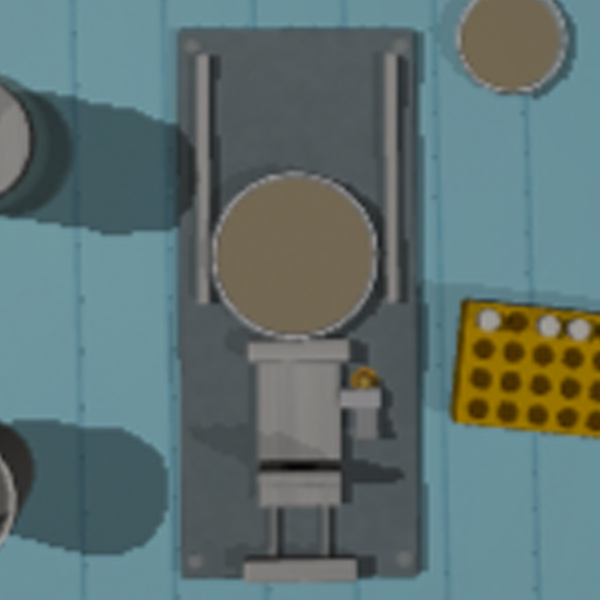

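View pics/f_scene.png

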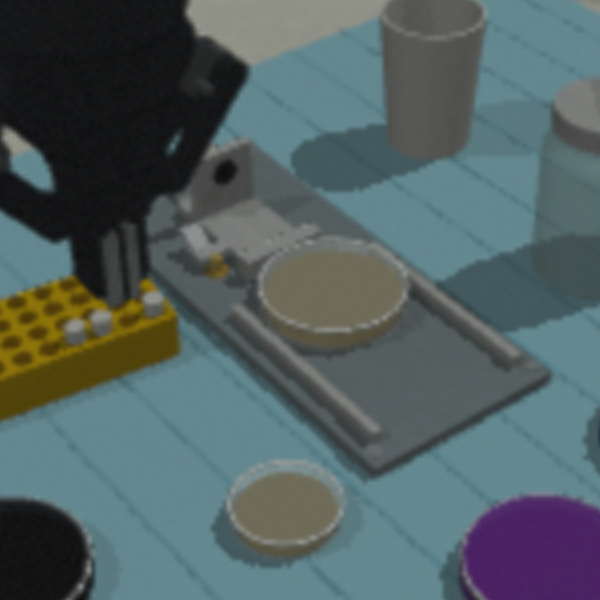

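The dish is at stage x = −25.7 mm (ideal −25), flat, with its rim on the bar and the bar's tab at the pin. The arm is clear and the bystanders haven't moved.

```bash
python3 -c "
from bench import ctrl
print(ctrl.hand_in())"
```

```text
the job is handed in; nothing more can be done
None
```

I pushed the stop slide back and let it go, pushed the large dish up against the stop bar, moved the arm clear and handed the job in. Handing in gave no verdict.

- **Slide:** I pushed it by the thumb plate to about 48 mm with the fingers shut, at about 7 N, and released it. It sprang back and caught on the pin at about 35 mm; the bar matched its predicted position in the wrist and scene views.
- **Dish:** It hadn't moved when the slide caught. I then pushed it along the rails until the force rose to about 6 N against the bar. In the last check its centre was at stage x = −25.7 mm (ideal −25), lying flat between the rails.
- **Sideways position:** The dish measured y = −3.7 mm. That is slightly more than the ±3 mm the rails allow, and fits the roughly 1 mm offset I had already seen in my stage pose. It is still within the 6 mm limit.
- **Bystanders:** All four measured within 2 mm of their start positions.
- **One slip:** After the release, the first row of the lifting move went 2 cm down instead of up over the tongue. The pictures afterwards showed the slide and dish unmoved.

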